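# Unlatch the spent filter cassette and hold it over the drip tray

## Task

Take the spent filter cassette, the one with the orange catches, out of its station: push it straight down by its wings until you feel it bottom on its stop, squeeze its two side catches together and lift it out. Carry it over the middle of the white drip tray and finish still holding it there by both squeezed catches, upright, still and well clear above the tray; do not put it down. Leave the blue cassette seated and everything else on the bench where it is.

Things in the scene. Friction and masses are not known exactly. Their poses are not given: they have to be found in the camera images.
- cassette_a_mid (a point): Centre of the orange-marked cream filter cassette, midway between its catch pads, half-way up them. z up, y the line through the pads, x across; symmetric under a half turn; about 0.3 kg. Housing between the pads 36 mm (x) by 28 mm (y), its orange cap 21 mm above this point. Wing tops 17 mm below it, cassette underside 67 mm below it. It is 85 mm above the bench when seated.
- catch_left_a (a joint): Travel of the orange catch at +y, m: 0 at rest, 0.009 fully squeezed in. Its upright pad is 26 mm wide (x), 30 mm tall (15 mm below to 15 mm above the cassette's centre). Outer faces of the two pads are 64 mm apart at rest, 46 mm fully squeezed. Sprung: 1.5 N to start, 3 N at the end. It cannot be squeezed until the cassette is pushed down 3 mm or more.
- catch_right_a (a joint): Travel of the orange catch at -y: same shape, values and spring.
- wing_left_a (a point): Middle of the top face of the cassette's wing at +y, 41 mm from the cassette's centre line, same axes. The two wings are one flat 6 mm plate just under the pads, 28 mm wide (x), 100 mm tip to tip (y): fingers straddling the pads push down on it. A push of 1 to 6 N moves it down 6 mm to a hard stop; there the force rises steeply (12 N means it is on the stop).
- wing_right_a (a point): The same point on the wing at -y.
- station_a: Station of the orange cassette: fixed beige block 76 mm (x) by 116 mm (y) by 52 mm tall, slot on top; origin at the centre of its underside on the bench, axes as the seated cassette. An ejector spring in it lifts the cassette so that the catches' upturned hooks lock behind steel bars. Released, the cassette lifts straight up; raised 70 mm from rest it is well clear.
- drip_tray: White square drip tray, 120 by 120 mm, 22 mm tall, fixed; origin at the centre of its underside on the bench.
- cassette_b_mid (a point): Same point of the identical cassette with blue catches, in the other station. To be left seated.
- reagent_bottle: Clear bottle, 90 mm diameter, 200 mm tall, origin under its centre. Bystander.
- amber_bottle: Amber bottle, 60 mm diameter, 130 mm tall, origin under its centre. Bystander.
- sample_jar: Small jar, 50 mm diameter, 60 mm tall, origin under its centre. Bystander.
- beaker: Glass beaker, 70 mm diameter, 90 mm tall, origin under its centre. Bystander.
- wrench: Wrench 150 mm long lying on the bench. Bystander.
- pen: Blue pen 140 mm long lying on the notepad. Bystander.
- cassette_a: The orange-marked cassette as a whole; its origin is the centre of its underside, 67 mm below its middle point, same axes.
Not all that is in view belongs to the job. Leave any brown or turquoise look-alike of the drip_tray alone.

How it is judged:
By the outcome, as a careful person would: the job done as asked, in the order asked, and still so for the second after the job is handed in, while the arm keeps its last pose, push and grip.
It also fails if it takes over 43 s, if anything falls off the work surface, if the arm or the gripper's body presses on something with over 40 N, if the wrist force passes 120 N, or if a joint passes its speed limit or range.

## Robot

A 7-joint arm with a two-finger parallel gripper is mounted at the origin on the work surface. World frame = base frame: x ahead of the robot, y to its left, z up, the work surface at z = 0. Lengths are in m, angles in rad, forces in N, time in s.
With the tool pointing down it reaches from about 0.35 to 0.9 m from the base axis. Payload 19.9 kg.
Tool frame: the origin (TCP) lies midway between the tips of the shut fingers; the grasp point (between the pads) lies 19 mm behind it; z points along the fingers, y is the direction in which the jaws open and shut (so a half turn about z gives the same grasp; the last joint's range is limited). The gripper opens to 85 mm and grips with 20 to 120 N. Pads are 22 mm wide; open, the fingers measure 114 mm over their backs; the gripper's body (76 mm by 85 mm) begins 54 mm behind the grasp point. The pads swing forward as they close: fully open they stand 13 mm farther back than shut.
Start: joints at [-1.31, 0.417, -0.01, 1.614, 0.005, 1.111, -0.053], TCP at [0.186, 0.597, 0.231] pointing down, gripper open.
Joint ranges: [-2.81, 2.81], [-0.39, 2.02], [-1.27, 1.25], [0.06, 2.57], [-1.19, 4.33], [0.19, 2], [-2.82, 2.82]. Speed limits (rad/s): [1.89, 1.89, 2.39, 2.39, 3.01, 3.01, 3.01].

## Interface

Orientations are given as [roll, pitch, yaw] about the fixed x, y, z axes, in that order (R = Rz(yaw) Ry(pitch) Rx(roll)).
In Python, from workcell import observe, read_camera, camera_params, finish_job gives the robot as it stands. The module is installed in compiled form; this text tells all that it offers.
- The arm moves only by the tool send_rows, never from a script. Its argument "rows" is a list of rows, each a list of 3 entries, a list of its own where there are three numbers: the shift along the tool's x, y, z in mm, then the turn about the tool's z in rad, then the opening, from 0 (shut) to 1 (fully open). A call has 1 to 12 rows; each row shifts and turns the pose as measured when the row begins, along the tool's axes as they then stand; what a row does not reach is not made up. A row lasts 1/10 s, in which the tool goes at most 50 mm and 8.59 degrees, less where a joint would pass 70% of its speed; a pose out of reach is approached as far as the arm can. A call with a gripper value outside its range is refused whole. The fingers move at their own pace and stop on an object; "force" is the grip in N (left out, the last holds). Time passes only in rows, so rows that do not move let the fingers close. It gives the time, the measured TCP pose, the force and the opening at its end, in the units of the state.
- observe(): the state, without advancing time (a new reading comes with each control period).
- read_camera(name): name is "scene" or "top" or "wrist"; returns (picture, depth): 384x512x3 uint8, red, green, blue; 384x512 float32, m along the optical axis (not along the pixel's ray), 0 where there is no reading.
- camera_params(name): a dict with "camera_matrix" (3x3 intrinsics, pixels), "world_to_cam" (4x4, takes a point from world to camera coordinates). Camera axes: x right, y down, z forward; pixel columns grow to the right and rows downward; lengths in m; the calibration is good to about 2 mm. The wrist camera is an equidistant fisheye: a pixel r from the principal point sees the ray r / f radians off the axis. A picture is of the moment at which its call begins: read the wrist's pose just before it. camera_params takes no time and is no camera call; for the wrist camera it gives the pose at the moment of the call.
- finish_job(): hands the job in, once; it reports no verdict.
The state is a dict: "clock": time; "joint_pos": joint angles; "dq": joint speeds; "joint_efforts": joint torques, N m; "ee_pos": TCP position; "ee_rot": TCP orientation; "wrist_force": force on the tool from outside, world axes, zero at the start; "torque": the same for the moment, N m; "finger_gap": finger opening in m.
Only numpy, scipy, OpenCV 4.12 (cv2) and the standard library are available. Lean on these libraries where they do the work, as an engineer would, in place of code of your own. Each camera call takes 0.05 s, during which the arm holds its last target.

## Working session

There is one attempt and no reset: what is moved stays moved. The work goes in short steps, Python scripts to look and compute and a tool call to move; the robot and the scene stay as the last step left them, time stands still between calls to the robot, and variables do not carry over. Pictures are saved under pics/ and viewed, and the job is handed in when it is done.

Besides the shell and the picture viewer there is one more tool, called after "Request:" as a command line: name --argument value ..., lists and objects as JSON in quotes. send_rows: Moves the arm, as the interface text tells. Its arguments: {"type":"object","properties":{"rows":{"type":"array"},"force":{"type":"number"}},"required":["rows"]}

```bash
mkdir -p pics; ls; python3 - <<'E'
from workcell import *
import cv2,numpy as np
s=observe();print(s)
for n in("scene","top"):
    p,d=read_camera(n);cv2.imwrite(f"pics/{n}0.png",p[:,:,::-1]);np.save(f"{n}0.npy",d);c=camera_params(n);print(n,c)
E
```

```text
pics
{'clock': 0.0, 'joint_pos': array([-1.3105146 ,  0.41799592, -0.0102972 ,  1.6141783 ,  0.00467719,
        1.1106976 , -0.05301488]), 'dq': array([-1.45634940e-03,  4.52188301e-04, -1.31961818e-03,  7.43391374e-05,
        5.21462374e-04,  6.19389159e-04,  3.58254397e-04]), 'joint_efforts': array([-1.73929293e-03, -8.64453506e+01,  6.78690579e-01, -4.34893262e+01,
        1.90397061e-02,  7.34796573e-03, -9.34660392e-06]), 'ee_pos': array([0.18566683, 0.59641715, 0.23064486]), 'ee_rot': array([-3.14033970e+00,  7.48129227e-05,  2.83978892e+00]), 'wrist_force': array([ 0.31216205,  0.14818035, -0.50199632]), 'torque': array([0.00089357, 0.06000889, 0.00458076]), 'finger_gap': 0.08582814122599713}
scene {'camera_matrix': array([[436.4869927 ,   0.        , 257.56887426],
       [  0.        , 436.4869927 , 198.21059869],
       [  0.        ,   0.        ,   1.        ]]), 'world_to_cam': array([[-0.75521313,  0.65520406,  0.01899397,  0.41992264],
       [ 0.49721519,  0.59150983, -0.63473867, -0.24491081],
       [-0.42711847, -0.46991889, -0.7724934 ,  1.86869741],
       [ 0.        ,  0.        ,  0.        ,  1.        ]])}
top {'camera_matrix': array([[398.87229054,   0.        , 252.0548381 ],
       [  0.        , 398.87229054, 183.47758995],
       [  0.        ,   0.        ,   1.        ]]), 'world_to_cam': array([[ 0.02406931, -0.9996477 ,  0.01118678, -0.02369357],
       [-0.98672414, -0.02555293, -0.1603824 ,  0.56536008],
       [ 0.16061175, -0.00717798, -0.98699156,  1.14756127],
       [ 0.        ,  0.        ,  0.        ,  1.        ]])}
```

View pics/scene0.png

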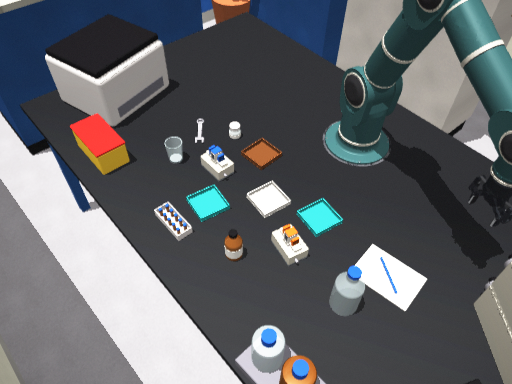

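View pics/top0.png

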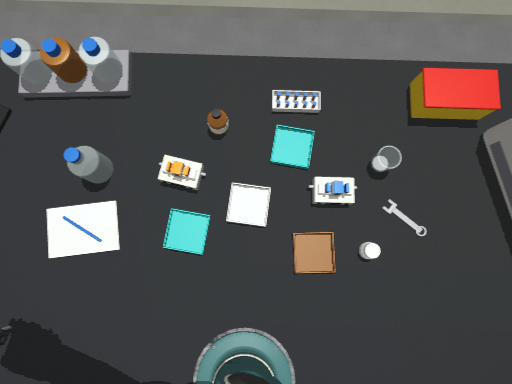

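Scene and top views: orange cassette in its station at top (181,172) / scene (290,240). The candidates it could be confused with are the blue cassette at top (333,190) / scene (217,160), the sample rack at top (296,101) and the orange-brown bottles. I choose top (181,172). The white tray is at top (248,205); the turquoise trays at (187,232) and (292,147) and the brown one at (315,253) are decoys. Next is a close crop and measurement.

```bash
cat >h.py <<'E'
import cv2,numpy as np
from workcell import *
def cloud(n,d):
    c=camera_params(n);K=c["camera_matrix"];T=np.linalg.inv(c["world_to_cam"])
    v,u=np.indices(d.shape);P=np.stack([(u-K[0,2])/K[0,0]*d,(v-K[1,2])/K[1,1]*d,d],-1)
    W=P@T[:3,:3].T+T[:3,3];W[d<=0]=np.nan;return W
def proj(n,p):
    c=camera_params(n);q=c["world_to_cam"][:3,:3]@p+c["world_to_cam"][:3,3];q=c["camera_matrix"]@q;return q[:2]/q[2]
E
python3 - <<'E'
from h import *
ims=[]
for n,(u,v) in (("top",(181,172)),("scene",(290,242))):
    im=cv2.imread(f"pics/{n}0.png");d=np.load(n+"0.npy");W=cloud(n,d)
    ims.append(cv2.resize(im[v-28:v+28,u-28:u+28],(392,392),interpolation=cv2.INTER_NEAREST))
    hsv=cv2.cvtColor(im,cv2.COLOR_BGR2HSV)
    sub=np.zeros(d.shape,bool);sub[v-32:v+32,u-32:u+32]=1
    z=W[...,2]
    o=sub&(hsv[...,0]>5)&(hsv[...,0]<22)&(hsv[...,1]>180)&(z>.06)
    print(n,"orange n",o.sum(),np.nanmean(W[o],0),"z range",np.nanmin(z[o]),np.nanmax(z[o]))
    cap=o&(z>.1); print(" cap>0.1",cap.sum(),np.nanmean(W[cap],0))
    st=sub&(z>.045)&(z<.057)
    print(" blocktop",st.sum(),cv2.minAreaRect(W[st][:,:2].astype(np.float32)*1000), np.nanmedian(z[st]))
    allb=sub&(z>.02);print(" all",cv2.minAreaRect(W[allb][:,:2].astype(np.float32)*1000))
    hi=sub&(z>.095);print(" pads+cap",hi.sum(),cv2.minAreaRect(W[hi][:,:2].astype(np.float32)*1000),np.nanmax(z[hi]))
n="top";im=cv2.imread("pics/top0.png");W=cloud(n,np.load("top0.npy"))
for n,(u,v) in (("top",(248,205)),("scene",(269,198))):
    im=cv2.imread(f"pics/{n}0.png");W=cloud(n,np.load(n+"0.npy"))
    s=np.zeros(W.shape[:2],bool);s[v-28:v+28,u-28:u+28]=1;s&=(im.min(-1)>140)
    print("tray",n,cv2.minAreaRect(W[s][:,:2].astype(np.float32)*1000),np.nanmin(W[s][:,2]),np.nanmax(W[s][:,2]))
cv2.imwrite("pics/crop0.png",np.hstack(ims))
E
```

```text
top orange n 46 [0.59592447 0.21851752 0.09601895] z range 0.07431416060919216 0.1100333257775592
 cap>0.1 22 [0.5956508  0.2175317  0.10393469]
 blocktop 575 ((596.4144287109375, 206.48606872558594), (117.56546020507812, 78.57854461669922), 78.3396224975586) 0.05257211044371202
 all ((595.2462768554688, 206.13546752929688), (142.7897186279297, 80.35273742675781), 77.88459777832031)
 pads+cap 194 ((596.7813720703125, 205.50897216796875), (64.49766540527344, 35.885196685791016), 78.18413543701172) 0.11185571975282338
scene orange n 135 [0.59806545 0.21293447 0.09907244] z range 0.07804904041692717 0.11038154275879153
 cap>0.1 76 [0.59701384 0.20959926 0.10468178]
 blocktop 350 ((596.9205322265625, 210.64572143554688), (119.11009216308594, 77.54277801513672), 78.2469711303711) 0.05035420215157371
 all ((541.6695556640625, 165.54998779296875), (253.76239013671875, 169.80191040039062), 78.57215881347656)
 pads+cap 135 ((597.6058349609375, 209.20770263671875), (65.7772216796875, 37.08684539794922), 83.22440338134766) 0.11038154275879153
tray top ((507.89337158203125, 0.23931884765625), (121.27312469482422, 119.52763366699219), 81.8847885131836) -0.004695298830113659 0.02885570017511485
tray scene ((535.7904663085938, 23.5518798828125), (267.4657287597656, 108.88797760009766), 60.721336364746094) -0.008281547409617618 0.05740328017444574
```

View pics/crop0.png

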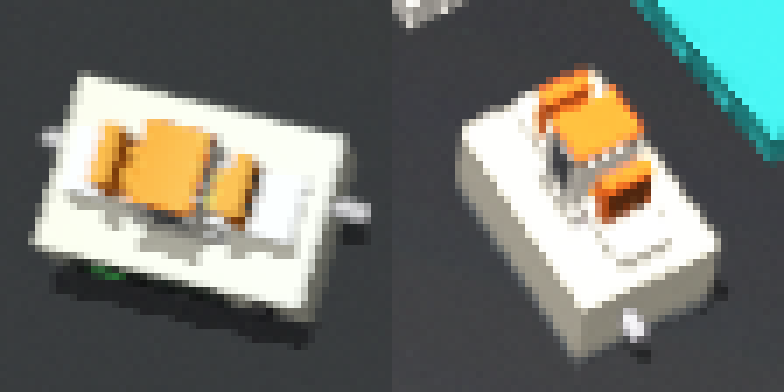

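The crop shows the orange cap with two orange catch pads in the beige block, so this is the right one. Centre is about (0.597, 0.206) and pad line about 78°. The block measures 117x78 mm and 52 mm tall, which matches the given sizes.

Request:
send_rows --rows '[[[0,0,0],-0.096,1],[[-40,-25,0],0,1],[[-40,-25,0],0,1],[[-40,-25,0],0,1],[[-40,-25,0],0,1],[[-40,-25,0],0,1],[[-40,-25,0],0,1],[[-40,-25,0],0,1],[[-40,-25,0],0,1]]'

```text
clock: 1.0
ee_pos: [0.4624, 0.3311, 0.2277]
ee_rot: [-3.137, -0.004, 2.952]
wrist_force: [0.3, 1.5, 0.5]
finger_gap: 0.0853
```

```bash
cat >>h.py <<'E'
from scipy.spatial.transform import Rotation as Ro
def to(xyz,yaw=None):
    s=observe();R=Ro.from_euler('xyz',s['ee_rot']).as_matrix()
    print('t',round(s['clock'],2),'pos',s['ee_pos'].round(4),'rot',s['ee_rot'].round(4),'gap',round(s['finger_gap'],4),'F',s['wrist_force'].round(1))
    print('shift mm',(R.T@(np.array(xyz)-s['ee_pos'])*1000).round(1), 'turn',None if yaw is None else round((s['ee_rot'][2]-yaw+np.pi)%(2*np.pi)-np.pi,4))
E
python3 - <<'E'
from h import *
to([.5965,.206,.2],2.936)
W=cloud("top",np.load("top0.npy"))
for u,v in((218,115),(216,112),(72,154),(248,205),(230,190),(268,222)): print(u,v,W[v,u].round(3))
E
```

```text
t 1.0 pos [0.4624 0.3311 0.2277] rot [-3.1375 -0.004   2.9523] gap 0.0853 F [0.3 1.5 0.5]
shift mm [-155.4  -97.5   27.5] turn 0.0163
218 115 [0.748 0.093 0.129]
216 112 [0.757 0.099 0.129]
72 154 [0.607 0.465 0.2  ]
248 205 [0.505 0.001 0.008]
230 190 [ 0.551  0.058 -0.003]
268 222 [ 0.455 -0.062  0.001]
```

Request:
send_rows --rows '[[[-39,-25,0],0,1],[[-39,-25,0],0,1],[[-39,-25,0],0,1],[[-39,-23,0],0,1],[[0,0,0],0,0.87]]'

```text
clock: 1.5
ee_pos: [0.6049, 0.1925, 0.2264]
ee_rot: [-3.134, -0.004, 2.945]
wrist_force: [-1.1, -0.5, -1.1]
finger_gap: 0.0745
```

```bash
python3 - <<'E'
from h import *
to([.5965,.206,.2],2.936)
c=camera_params("wrist");print(c)
p,d=read_camera("wrist");cv2.imwrite("pics/w1.png",p[:,:,::-1]);np.save("w1.npy",d);np.save("w1T.npy",c["world_to_cam"])
E
```

```text
t 1.5 pos [0.6049 0.1925 0.2264] rot [-3.1342 -0.0036  2.9451] gap 0.0745 F [-1.1 -0.5 -1.1]
shift mm [10.8 11.8 26.3] turn 0.0091
{'camera_matrix': array([[297.31863964,   0.        , 259.65199714],
       [  0.        , 297.31863964, 190.05363338],
       [  0.        ,   0.        ,   1.        ]]), 'world_to_cam': array([[ 0.19438184,  0.98090606, -0.00624588, -0.30586633],
       [ 0.94862884, -0.18635755,  0.25568377, -0.57023657],
       [ 0.24963779, -0.0556253 , -0.9667403 ,  0.23206404],
       [ 0.        ,  0.        ,  0.        ,  1.        ]])}
```

View pics/w1.png

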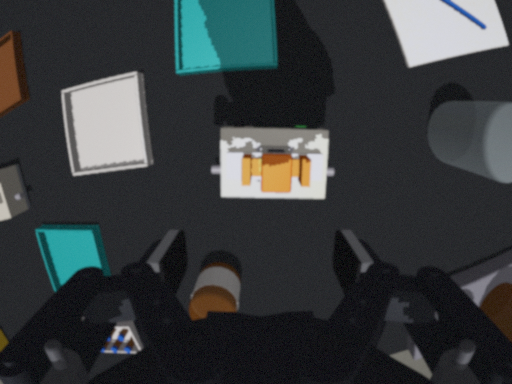

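The wrist view shows the orange cassette at (276,172), its pads at (247,170) and (305,170), with the fingertips at about (170,260) and (350,260). I'll measure it in the fisheye.

```bash
cat >>h.py <<'E'
def wcloud(d,T,K):
    v,u=np.indices(d.shape);a=(u-K[0,2])/K[0,0];b=(v-K[1,2])/K[1,1];r=np.hypot(a,b)+1e-9
    t=np.tan(np.minimum(r,1.4))/r;P=np.stack([a*t*d,b*t*d,d],-1)
    T=np.linalg.inv(T);W=P@T[:3,:3].T+T[:3,3];W[d<=0]=np.nan;return W
E
python3 - <<'E'
from h import *
K=camera_params("wrist")["camera_matrix"];im=cv2.imread("pics/w1.png")
W=wcloud(np.load("w1.npy"),np.load("w1T.npy"),K)
hsv=cv2.cvtColor(im,cv2.COLOR_BGR2HSV);z=W[...,2]
s=np.zeros(z.shape,bool);s[110:215,200:345]=1
A=lambda m:cv2.minAreaRect(W[m][:,:2].astype(np.float32)*1000)
hi=s&(z>.09);print("hi",hi.sum(),A(hi),np.nanmax(z[hi]))
top=s&(z>.047)&(z<.058)&(im.min(-1)>60);print("block",top.sum(),A(top),np.nanmedian(z[top]))
o=s&(hsv[...,0]>5)&(hsv[...,0]<22)&(hsv[...,1]>180)
cap=o&(z>.1035);print("cap",A(cap),np.nanmedian(z[cap]))
pad=o&(z>.095)&(z<.1032);print("pads",pad.sum(),A(pad),np.nanmedian(z[pad]))
tr=np.zeros(z.shape,bool);tr[60:185,50:160]=1;tr&=(im.min(-1)>70)
print("tray",A(tr))
E
```

```text
hi 1815 ((597.7081909179688, 209.32122802734375), (64.95735931396484, 36.40384292602539), 78.71971130371094) 0.10737590825758819
block 3929 ((598.3234252929688, 209.12261962890625), (117.05369567871094, 76.88848114013672), 78.0152816772461) 0.05106185492511656
cap ((590.2586669921875, 211.1145477294922), (26.382322311401367, 17.810680389404297), 79.26087951660156) 0.10500550117344881
pads 18 ((589.9328002929688, 225.83302307128906), (36.948944091796875, 18.553007125854492), 42.37203598022461) 0.09852012017223141
tray ((nan, nan), (0.0, 0.0), 0.0)
```

Request:
send_rows --rows '[[[10,13,13],0.009,0.87],[[0,0,0],0,0.87],[[0,0,0],0,0.87]]'

```text
clock: 1.85
ee_pos: [0.5947, 0.2106, 0.2124]
ee_rot: [-3.135, -0.006, 2.939]
wrist_force: [-0.2, 0.2, 0.5]
finger_gap: 0.0742
```

```bash
python3 - <<'E'
from h import *
to([.5975,.2085,.2],2.936)
c=camera_params("wrist")
p,d=read_camera("wrist");cv2.imwrite("pics/w2.png",p[:,:,::-1]);im=p[:,:,::-1]
W=wcloud(d,c["world_to_cam"],c["camera_matrix"]);z=W[...,2]
near=np.hypot(W[...,0]-.598,W[...,1]-.209)<.075
A=lambda m:cv2.minAreaRect(W[m][:,:2].astype(np.float32)*1000)
hi=near&(z>.09)&(z<.115);print("hi",hi.sum(),A(hi),np.nanmax(z[hi]))
top=near&(z>.047)&(z<.056)&(im.min(-1)>60);print("block",A(top),np.nanmedian(z[top]))
w=near&(z>.062)&(z<.074)&(im.min(-1)>60);print("wings",w.sum(),A(w))
near=np.hypot(W[...,0]-.508,W[...,1])<.1
t=near&(im.min(-1)>70);print("tray",t.sum(),A(t))
E
```

```text
t 1.85 pos [0.5947 0.2106 0.2124] rot [-3.1348 -0.0062  2.939 ] gap 0.0742 F [-0.2  0.2  0.5]
shift mm [-3.2 -1.5 12.4] turn 0.003
hi 1937 ((597.7825927734375, 209.1068878173828), (64.23860168457031, 36.379638671875), 78.33197784423828) 0.10782818529414087
block ((598.1084594726562, 209.399658203125), (117.1523666381836, 76.82703399658203), 77.86762237548828) 0.05102213411980208
wings 1082 ((596.3423461914062, 209.8422393798828), (100.01509857177734, 33.004730224609375), 78.56266784667969)
tray 7831 ((507.4381103515625, -8.279380798339844), (143.53543090820312, 131.5179901123047), 83.69408416748047)
```

View pics/w2.png

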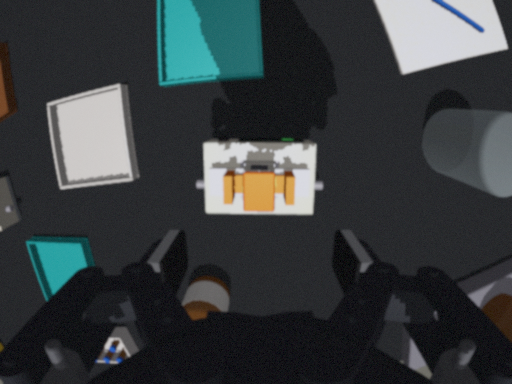

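The wrist view shows the cassette at (259,187), midway between the fingers (170 and 350). The measured centre is (0.5975, 0.209) and yaw 78.2°, with the 100 mm wings and 64 mm pads matching the given sizes. Now I descend.

Request:
send_rows --rows '[[[-3,-1.5,0],0,0.87],[[0,0,30],0,0.87],[[0,0,30],0,0.87],[[0,0,30],0,0.87],[[0,0,20],0,0.87],[[0,0,0],0,0.87]]'

```text
clock: 2.5
ee_pos: [0.5993, 0.2077, 0.1027]
ee_rot: [-3.138, -0.001, 2.941]
wrist_force: [0.2, 0.0, 0.3]
finger_gap: 0.0741
```

```bash
python3 - <<'E'
from h import *
to([.5975,.209,.07],2.936)
E
```

```text
t 2.5 pos [0.5993 0.2077 0.1027] rot [-3.1381e+00 -1.1000e-03  2.9407e+00] gap 0.0741 F [0.2 0.  0.3]
shift mm [ 2.   1.  32.7] turn 0.0047
```

Request:
send_rows --rows '[[[2,1,10],0.005,0.87],[[0,0,15],0,0.87],[[0,0,4],0,0.87],[[0,0,0],0,0.87]]'

```text
clock: 2.9
ee_pos: [0.5991, 0.2093, 0.0745]
ee_rot: [-3.14, 0.002, 2.935]
wrist_force: [0.3, -0.1, -0.2]
finger_gap: 0.0744
```

```bash
python3 - <<'E'
from h import *
to([.5975,.209,.06],2.936)
c=camera_params("wrist")
p,d=read_camera("wrist");cv2.imwrite("pics/w3.png",p[:,:,::-1]);im=p[:,:,::-1]
W=wcloud(d,c["world_to_cam"],c["camera_matrix"]);z=W[...,2]
near=np.hypot(W[...,0]-.598,W[...,1]-.209)<.065
A=lambda m:cv2.minAreaRect(W[m][:,:2].astype(np.float32)*1000)
top=near&(z>.047)&(z<.056)&(im.min(-1)>60);print("block",A(top),np.nanmedian(z[top]))
E
```

```text
t 2.9 pos [0.5991 0.2093 0.0745] rot [-3.1401e+00  1.9000e-03  2.9353e+00] gap 0.0744 F [ 0.3 -0.1 -0.2]
shift mm [ 1.5 -0.6 14.5] turn -0.0007
block ((598.211669921875, 209.09426879882812), (116.71295166015625, 76.64767456054688), 77.80622863769531) 0.05102515881637887
```

View pics/w3.png

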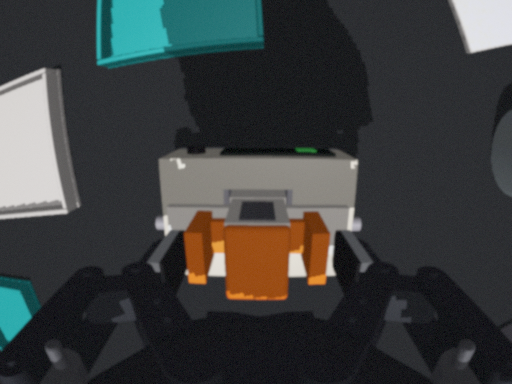

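The fingers straddle the pads symmetrically: pads span columns 187–327 and finger inner edges are at about 183 and 335. Next I feel for contact.

Request:
send_rows --rows '[[[1,0,3],0,0.87],[[0,0,3],0,0.87],[[0,0,2],0,0.87]]'

```text
clock: 3.25
ee_pos: [0.5989, 0.2098, 0.0677]
ee_rot: [-3.141, 0.004, 2.935]
wrist_force: [-0.6, 0.1, -0.3]
finger_gap: 0.0741
```

Request:
send_rows --rows '[[[0,0,2],0,0.87],[[0,0,2],0,0.87]]'

```text
clock: 3.45
ee_pos: [0.599, 0.2099, 0.0636]
ee_rot: [3.142, 0.004, 2.935]
wrist_force: [0.3, 0.3, 0.6]
finger_gap: 0.074
```

Request:
send_rows --rows '[[[0,0,2],0,0.87],[[0,0,1],0,0.87]]'

```text
clock: 3.65
ee_pos: [0.599, 0.2099, 0.0602]
ee_rot: [-3.142, 0.004, 2.935]
wrist_force: [-0.4, 0.4, -1.0]
finger_gap: 0.0744
```

Request:
send_rows --rows '[[[1,-1,1],0,0.87],[[0,0,1.5],0,0.87]]'

```text
clock: 3.85
ee_pos: [0.598, 0.209, 0.0577]
ee_rot: [3.141, 0.004, 2.935]
wrist_force: [-0.8, -1.0, 2.7]
finger_gap: 0.0738
```

Request:
send_rows --rows '[[[0,0,1.5],0,0.87],[[0,0,1.5],0,0.87]]'

```text
clock: 4.05
ee_pos: [0.598, 0.209, 0.0548]
ee_rot: [3.141, 0.004, 2.935]
wrist_force: [-1.2, -0.7, 5.1]
finger_gap: 0.0742
```

Request:
send_rows --rows '[[[0,0,1.5],0,0.87],[[0,0,1.5],0,0.87]]'

```text
clock: 4.25
ee_pos: [0.5984, 0.2091, 0.0526]
ee_rot: [3.141, 0.005, 2.935]
wrist_force: [-9.4, -4.3, 33.9]
finger_gap: 0.0744
```

Contact came at z≈0.0585 and the stop at z≈0.0526 with 34 N, which is the 6 mm travel expected. Next I ease off a little and close while compensating the pad swing.

Request:
send_rows --rows '[[[0,0,-0.5],0,0.85]]' --force 20

```text
clock: 4.35
ee_pos: [0.5987, 0.209, 0.0538]
ee_rot: [3.141, 0.006, 2.935]
wrist_force: [-3.0, -1.4, 4.9]
finger_gap: 0.0729
```

Request:
send_rows --rows '[[[0,0,-0.7],0,0.82]]'

```text
clock: 4.45
ee_pos: [0.5989, 0.2087, 0.0549]
ee_rot: [3.141, 0.006, 2.935]
wrist_force: [-1.5, -0.8, 4.9]
finger_gap: 0.0703
```

Request:
send_rows --rows '[[[0,0,-0.3],0,0.79]]'

```text
clock: 4.55
ee_pos: [0.5992, 0.2087, 0.0555]
ee_rot: [3.14, 0.007, 2.935]
wrist_force: [-1.4, -0.5, 5.2]
finger_gap: 0.0674
```

Request:
send_rows --rows '[[[0,0,-0.3],0,0.76]]'

```text
clock: 4.65
ee_pos: [0.5994, 0.2084, 0.056]
ee_rot: [3.14, 0.007, 2.934]
wrist_force: [-1.7, -1.8, 5.9]
finger_gap: 0.065
```

Request:
send_rows --rows '[[[0,0,-0.3],0,0.74]]'

```text
clock: 4.75
ee_pos: [0.5995, 0.208, 0.0564]
ee_rot: [3.141, 0.007, 2.934]
wrist_force: [-2.3, -1.6, 5.5]
finger_gap: 0.0629
```

Request:
send_rows --rows '[[[0,0.3,-0.3],0,0.71]]'

```text
clock: 4.85
ee_pos: [0.5997, 0.2083, 0.057]
ee_rot: [3.141, 0.007, 2.934]
wrist_force: [-2.0, -1.2, 4.9]
finger_gap: 0.0609
```

Request:
send_rows --rows '[[[0,0.3,-0.4],0,0.67]]'

```text
clock: 4.95
ee_pos: [0.5999, 0.2085, 0.0578]
ee_rot: [3.141, 0.008, 2.934]
wrist_force: [-1.1, -1.7, 4.3]
finger_gap: 0.0573
```

Request:
send_rows --rows '[[[0,0.3,-0.4],0,0.63]]'

```text
clock: 5.05
ee_pos: [0.6002, 0.2086, 0.0585]
ee_rot: [3.141, 0.008, 2.934]
wrist_force: [-2.2, -1.8, 5.4]
finger_gap: 0.0539
```

Request:
send_rows --rows '[[[0.3,0,-0.3],0,0.59]]'

```text
clock: 5.15
ee_pos: [0.6001, 0.2085, 0.0592]
ee_rot: [3.141, 0.008, 2.934]
wrist_force: [-1.6, -0.3, 4.7]
finger_gap: 0.0503
```

Request:
send_rows --rows '[[[0.3,0,-0.3],0,0.55]]'

```text
clock: 5.25
ee_pos: [0.6, 0.2084, 0.0597]
ee_rot: [3.141, 0.009, 2.934]
wrist_force: [-0.2, -0.8, 3.7]
finger_gap: 0.0472
```

Request:
send_rows --rows '[[[0.2,0,-0.1],0,0.5]]'

```text
clock: 5.35
ee_pos: [0.6001, 0.2083, 0.0603]
ee_rot: [3.141, 0.009, 2.933]
wrist_force: [-3.3, -2.0, 6.4]
finger_gap: 0.0442
```

Request:
send_rows --rows '[[[0,0,0],0,0.4],[[0,0,0],0,0.4],[[0,0,0],0,0.4]]' --force 40

```text
clock: 5.65
ee_pos: [0.6001, 0.2083, 0.0613]
ee_rot: [3.14, 0.009, 2.933]
wrist_force: [-1.8, -1.0, 4.9]
finger_gap: 0.0418
```

```bash
python3 - <<'E'
from h import *
to([.598,.209,.06],2.936)
p,d=read_camera("wrist");cv2.imwrite("pics/w4.png",p[:,:,::-1])
E
```

```text
t 5.65 pos [0.6001 0.2083 0.0613] rot [3.1402 0.0093 2.9333] gap 0.0418 F [-1.8 -1.   4.9]
shift mm [2.2 0.3 1.2] turn -0.0027
```

View pics/w4.png

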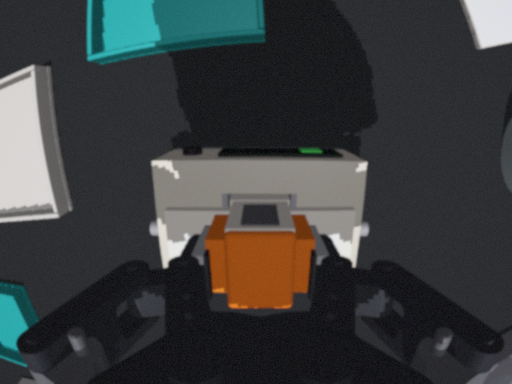

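Both orange pads are squeezed in against the housing at (215,250) and (305,250), and the gap has stopped closing. Now I lift slowly.

Request:
send_rows --rows '[[[0,0,-2],0,0.4],[[0,0,-2],0,0.4],[[0,0,-2],0,0.4]]'

```text
clock: 6.0
ee_pos: [0.6, 0.2082, 0.0674]
ee_rot: [3.14, 0.009, 2.933]
wrist_force: [-1.4, -0.5, 1.8]
finger_gap: 0.0415
```

Request:
send_rows --rows '[[[0,0,-3],0,0.4],[[0,0,-3],0,0.4],[[0,0,-3],0,0.4]]'

```text
clock: 6.3
ee_pos: [0.5995, 0.2081, 0.0763]
ee_rot: [3.141, 0.008, 2.933]
wrist_force: [-0.4, -0.5, -2.3]
finger_gap: 0.0414
```

Request:
send_rows --rows '[[[0,0,-6],0,0.4],[[0,0,-8],0,0.4],[[0,0,-8],0,0.4],[[0,0,-8],0,0.4]]'

```text
clock: 6.7
ee_pos: [0.5987, 0.2079, 0.1081]
ee_rot: [-3.141, 0.007, 2.933]
wrist_force: [-0.7, -0.1, -2.8]
finger_gap: 0.0415
```

```bash
python3 - <<'E'
from h import *
to([.598,.209,.2],2.936)
p,d=read_camera("scene");cv2.imwrite("pics/s5.png",cv2.resize(p[150:290,200:400,::-1],None,fx=3,fy=3))
E
```

```text
t 6.7 pos [0.5987 0.2079 0.1081] rot [-3.1413  0.0071  2.9333] gap 0.0415 F [-0.7 -0.1 -2.8]
shift mm [  0.3   0.9 -91.9] turn -0.0027
```

View pics/s5.png

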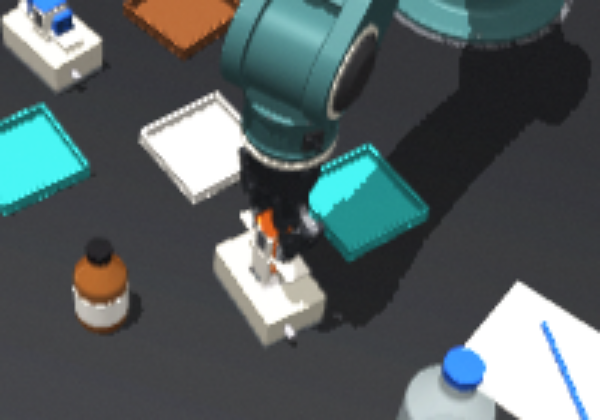

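The cassette is rising out of the slot at (265,245) with about 3 N of weight on the wrist. I keep going up.

Request:
send_rows --rows '[[[0,0,-10],0,0.4],[[0,0,-12],0,0.4],[[0,0,-15],0,0.4],[[0,0,-15],0,0.4],[[0,0,-15],0,0.4],[[0,0,-15],0,0.4],[[0,0,-10],0,0.4],[[0,0,0],0,0.4]]'

```text
clock: 7.55
ee_pos: [0.599, 0.2082, 0.2126]
ee_rot: [3.139, 0.012, 2.933]
wrist_force: [0.3, -0.7, -2.5]
finger_gap: 0.0415
```

```bash
python3 - <<'E'
from h import *
W=cloud("top",np.load("top0.npy"));im=cv2.imread("pics/top0.png")
m=np.zeros(W.shape[:2],bool);m[180:230,222:275]=1
m&=im.min(-1)>110
r=m&(W[...,2]>.012);print(r.sum(),cv2.minAreaRect(W[r][:,:2].astype(np.float32)*1000))
to([.508,.0,.2],2.936)
E
```

```text
230 ((507.0572814941406, -1.1902313232421875), (119.7750473022461, 120.2035140991211), 83.51776885986328)
t 7.55 pos [0.599  0.2082 0.2126] rot [3.1387 0.0116 2.933 ] gap 0.0415 F [ 0.3 -0.7 -2.5]
shift mm [  46.1 -222.6   11.4] turn -0.003
```

Request:
send_rows --rows '[[[2,-8,0],0,0.4],[[4,-16,0],0,0.4],[[4,-20,0],0,0.4],[[4,-22,0],0,0.4],[[4,-22,0],0,0.4],[[4,-22,0],0,0.4],[[4,-22,0],0,0.4],[[4,-22,0],0,0.4],[[4,-20,0],0,0.4],[[4,-16,0],0,0.4],[[3,-10,0],0,0.4],[[0,0,0],0,0.4]]'

```text
clock: 8.75
ee_pos: [0.5069, 0.0084, 0.2049]
ee_rot: [-3.139, 0.001, 2.931]
wrist_force: [0.6, 0.1, -2.2]
finger_gap: 0.0418
```

```bash
python3 - <<'E'
from h import *
to([.508,.0005,.2],2.936)
E
```

```text
t 8.75 pos [0.5069 0.0084 0.2049] rot [-3.1392e+00  1.5000e-03  2.9313e+00] gap 0.0418 F [ 0.6  0.1 -2.2]
shift mm [-2.7 -7.5  4.9] turn -0.0047
```

Request:
send_rows --rows '[[[-1,-4,0],0,0.4],[[-1,-3,0],0,0.4],[[0,0,0],0,0.4],[[0,0,0],0,0.4],[[0,0,0],0,0.4],[[0,0,0],0,0.4]]'

```text
clock: 9.35
ee_pos: [0.5084, 0.0033, 0.2045]
ee_rot: [-3.14, 0.001, 2.935]
wrist_force: [-0.0, 0.2, -3.5]
finger_gap: 0.0418
```

```bash
python3 - <<'E'
from h import *
to([.508,.0005,.2],2.936)
print(abs(observe()['dq']).max())
p,d=read_camera("scene");cv2.imwrite("pics/s6.png",p[:,:,::-1])
q,d=read_camera("wrist");cv2.imwrite("pics/w6.png",q[:,:,::-1])
t,d=read_camera("top");cv2.imwrite("pics/t6.png",t[:,:,::-1])
a=cv2.resize(p[110:290,180:380,::-1],(400,360),interpolation=cv2.INTER_CUBIC)
cv2.imwrite("pics/c6.png",np.hstack([a,cv2.resize(q[:,:,::-1],(400,300))[:, :].copy() if 0 else cv2.copyMakeBorder(cv2.resize(q[:,:,::-1],(400,300)),0,60,0,0,cv2.BORDER_CONSTANT)]))
E
```

```text
t 9.35 pos [0.5084 0.0033 0.2045] rot [-3.1396e+00  1.4000e-03  2.9349e+00] gap 0.0418 F [-0.   0.2 -3.5]
shift mm [-0.1 -2.9  4.5] turn -0.0011
0.0033164796005090945
```

View pics/c6.png

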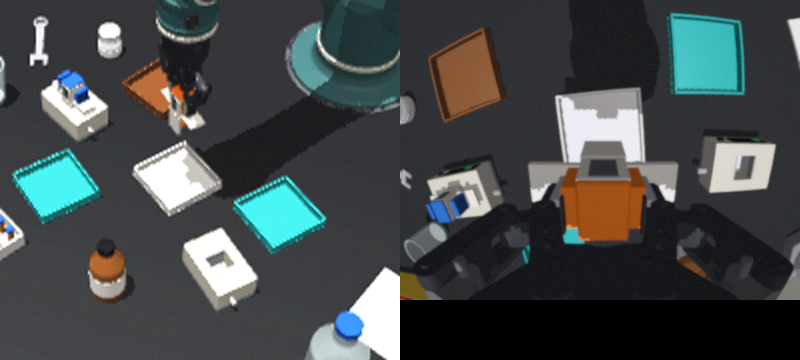

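View pics/t6.png

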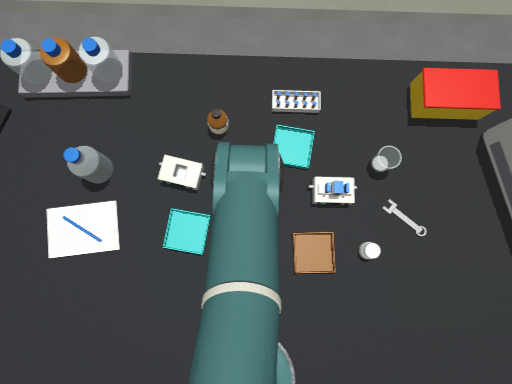

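Request:
send_rows --rows '[[[0,-2.5,0],0,0.4],[[0,0,0],0,0.4],[[0,0,0],0,0.4],[[0,0,0],0,0.4],[[0,0,0],0,0.4]]'

```text
clock: 10.0
ee_pos: [0.5078, 0.0004, 0.2047]
ee_rot: [-3.14, 0.002, 2.934]
wrist_force: [-0.8, -0.2, -2.5]
finger_gap: 0.0418
```

```bash
python3 - <<'E'
from h import *
to([.508,.0005,.2],2.936)
print(abs(observe()['dq']).max())
print(finish_job())
E
```

```text
t 10.0 pos [5.078e-01 4.000e-04 2.047e-01] rot [-3.1396e+00  1.5000e-03  2.9344e+00] gap 0.0418 F [-0.8 -0.2 -2.5]
shift mm [-0.1  0.1  4.7] turn -0.0016
0.0013525285073181688
the job is handed in; nothing more can be done
None
```

The orange cassette is out of its station and held upright over the middle of the white drip tray. The job was handed in at 10.0 s of the 43 s allowed.

- **Push down:** I pushed the cassette down by its wings. It met resistance after contact at z≈0.0585 and hit the stop about 6 mm lower, where the force rose to 34 N.
- **Squeeze and lift:** I kept about 4–6 N on it while squeezing both catches, then gripped at 40 N and lifted it straight up. There was no sign of it catching on the way out.
- **Final position:** The tool is at (0.508, 0.000), with the cassette's underside about 0.15 m up, roughly 13 cm above the tray. Tilt is under 0.2° and the arm is essentially still, with about 2.5–3.5 N of cassette weight on the wrist.
- **Rest of the bench:** The last pictures show the orange station empty, the blue cassette still seated and nothing else visibly moved.

Two readings disagreed:
- The top camera placed the cassette about 3 mm off in y from the wrist camera, and I used the wrist value. The tray centre came mainly from the top camera, so it may be off by a similar amount.
- The gripper reports a 41.8 mm gap, less than the 46 mm expected for fully squeezed catches. I assume this is finger flex, since both pads look fully in.

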